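# Click the sample vial into the photometer's beam

## Task

Set up the photometer to read the round vial: of its two sprung slides, take the one that carries the round vial, push its front plate with the fingertips all the way in to the stop pin (the dark reading), then let it go so that it springs back part of the way and latches with the vial in the beam, and move clear. Leave the other slide out, do not touch or lift the round vial or the square cell (no finger marks on the glass), and do not disturb the other things on the bench.

Things in the scene. Friction and masses are not known exactly. Their poses are not given: they have to be found in the camera images.
- photometer: bench photometer, fixed, 235 mm deep, 230 wide, 73 high: aluminium base plate, two black slides side by side (centre lines at y = +55 mm left, -55 mm right), cream lamp house 62 mm high between them, cream box at the rear; beside each slide a black detector and a sprung catch with a black knob, behind it a steel stop pin. Origin on the bench between the slides; x front to rear = push direction, y left, z up
- slide_left (a joint): left slide (+y side), m into the photometer: 0 out (at the start), 0.038 caught by its catch (measuring position), 0.060 against its stop pin. A spring drives it out, 3 N at 0 to 8 N at 0.060; the catch adds up to 2 N from 0.013 to 0.036, motion 20 N per m/s. Let go from beyond 0.038 it runs back to 0.038 and stays; from under 0.033, back to 0.
- face_left (a point): centre of the push face of the left slide: front of its upright aluminium front plate, 48 mm wide, 50 mm high (16 to 66 mm above the bench), 6 mm thick; moves with the slide. x axis = push direction, z up. Under it the base plate's top lies 14 mm above the bench; nothing on the instrument stands higher than 84 mm
- pocket_left (a point): centre of the floor of the round pocket (27 mm wide, 30 mm deep) in the left-hand slide, 52 mm behind its push face; the cell standing in it has its underside here. Moves with the slide
- slide_right (a joint): right slide (-y side), m into the photometer: 0 out (at the start), 0.038 caught by its catch (measuring position), 0.060 against its stop pin. A spring drives it out, 3 N at 0 to 8 N at 0.060; the catch adds up to 2 N from 0.013 to 0.036, motion 20 N per m/s. Let go from beyond 0.038 it runs back to 0.038 and stays; from under 0.033, back to 0.
- face_right (a point): centre of the push face of the right slide: front of its upright aluminium front plate, 48 mm wide, 50 mm high (16 to 66 mm above the bench), 6 mm thick; moves with the slide. x axis = push direction, z up. Under it the base plate's top lies 14 mm above the bench; nothing on the instrument stands higher than 84 mm
- pocket_right (a point): centre of the floor of the round pocket (27 mm wide, 30 mm deep) in the right-hand slide, 52 mm behind its push face; the cell standing in it has its underside here. Moves with the slide
- round_vial: round glass vial, 24 mm diameter, 60 mm tall, with a white screw cap of nearly the same width, standing loose in the pocket of one of the two slides; origin at the centre of its underside, z up
- square_cell: square glass cell, 12.5 mm wide, with a small square white stopper, standing in a round grey adapter foot of 24 mm diameter and 34 mm height, 60 mm tall in all, loose in the pocket of the other slide; origin at the centre of its underside, z up
- dropper_bottle: amber dropper bottle with a rubber bulb, 44 mm diameter, 120 mm tall, a bystander on the right; origin at the centre of its underside
- reagent_bottle: white plastic reagent bottle with a black cap, 64 mm diameter, 125 mm tall, a bystander on the left; origin at the centre of its underside
- chuck_key: steel T-shaped chuck key, 78 mm by 68 mm, 12 mm high, lying on the bench as a bystander; origin under the middle of its shank
Things that resemble listed ones, but are neither listed nor needed, are in the scene too. Leave any turquoise look-alike of the square_cell alone.

How it is judged:
By the outcome, as a careful person would: the job done as asked, in the order asked, and still so for the second after the job is handed in, with the robot touching nothing.
It also fails if it takes over 32 s, if anything falls off the work surface, if the arm or the gripper's body presses on something with over 40 N, if the wrist force passes 120 N, or if a joint passes its speed limit or range.

## Robot

A 6-joint arm with a two-finger parallel gripper is mounted at the origin on the work surface. World frame = base frame: x ahead of the robot, y to its left, z up, the work surface at z = 0. Lengths are in mm, angles in rad, forces in N, time in s.
With the tool pointing down it reaches from about 350 to 975 mm from the base axis. Payload 7.1 kg.
Tool frame: the origin (TCP) lies at the very end of the fingers, on their centre line; the grasp point (between the pads) lies 19 mm behind it (ctrl.tcp_to_grasp is the distance from the TCP to the grasp point, in mm); z points along the fingers, x is the direction in which the jaws open and shut, and the axes are right-handed (so a half turn about z gives the same grasp; the last joint's range is limited). The gripper opens to 88 mm and grips with 3 to 60 N. Pads are 20 mm wide; open, the fingers measure 115 mm over their backs; the gripper's body (75 mm by 178 mm) begins 61 mm behind the grasp point.
Start: joints at [-1.286, 0.423, 1.63, -0, 1.089, -0.019], TCP at [186.986, -596.357, 222.675] pointing down, gripper open.
Joint ranges: [-3, 3], [-0.9, 2.11], [0.09, 2.58], [-1.31, 4.45], [0.11, 2.69], [-2.54, 2.54]. Speed limits (rad/s): [2.39, 2.39, 3.01, 3.14, 3.14, 3.14].

## Interface

Orientations are given as a rotation vector (axis times angle).
In Python, from workcell import get_obs, viewer, ctrl, masks_of gives the robot as it stands. The module is installed in compiled form; this text tells all that it offers.
- The arm moves only by the shell command python3 -m inch 'ROWS'. ROWS is JSON, a list of rows, each an object of numbers: "tx", "ty", "tz": the shift along the tool's x, y, z in cm; "ax", "ay", "az": the turn, a rotation vector about the tool's x, y, z in degrees; "jaw": the opening, from 0 (shut) to 1 (fully open). In form: [{"tx": .., "ty": .., "tz": .., "ax": .., "ay": .., "az": .., "jaw": ..}, ...]. A call has 1 to 12 rows; each row shifts and turns the commanded pose from where the row before left it, along the tool's axes as they then stand; what a row does not reach is not made up. A row lasts 1/8 s, in which the tool goes at most 62.5 mm and 10.7 degrees, less where a joint would pass 70% of its speed; a pose out of reach is approached as far as the arm can. A call is refused whole if a number of a shift passes 6.25 or a number of a turn 10.7, either way. A call with a gripper value outside its range is refused whole. The fingers move at their own pace and stop on an object; the grip force is fixed at half the most. Time passes only in rows, so rows that do not move let the fingers close. It gives the time, the measured TCP pose, the force and the opening at its end, in the units of the state.
- get_obs(): the state, without advancing time (a new reading comes with each control period).
- viewer.get_image(name): name is "scene" or "top" or "wrist"; returns (picture, depth): 480x640x3 uint8, red, green, blue; 480x640 float32, mm along the optical axis (not along the pixel's ray), 0 where there is no reading.
- viewer.get_calibration(name): a dict with "fx", "fy", "cx", "cy" (pixels), "rvec" (rotation vector, rad) and "tvec" (3), from world to camera coordinates, as OpenCV has them. Camera axes: x right, y down, z forward; pixel columns grow to the right and rows downward; lengths in mm; the calibration is good to about 2 mm. A picture is of the moment at which its call begins: read the wrist's pose just before it. get_calibration takes no time and is no camera call; for the wrist camera it gives the pose at the moment of the call.
- ctrl.close_job(): hands the job in, once; it reports no verdict.
Trained networks look in the newest picture that a camera, given by its name, has taken for a name from the list of things; names that differ only in an ending like _2 or _b are one class to them, and where a whole thing is asked for, a point or a joint stands for the part that bears it (a point fixed in the world has none). Each returns a list of dicts, best first, with "score" (0 to 1); they miss things now and then, are a little off and sometimes report something else, mostly with a low value. They report only what shows in the picture. A call takes as long as a camera call. They do not tell look-alikes from the thing itself.
- masks_of(camera, thing): "pixels" (480x640 bool, what is visible of it) and "location" ([column, row] in pixels, amid what is visible of it).
The state is a dict: "t": time; "qpos": joint angles; "qvel": joint speeds; "joint_torque": joint torques, N m; "ee_pos": TCP position; "orientation": TCP orientation; "ft_force": force on the tool from outside, world axes, zero at the start; "moment": the same for the moment, N m; "width": finger opening in mm.
Only numpy, scipy, OpenCV 4.12 (cv2) and the standard library are available. Lean on these libraries where they do the work, as an engineer would, in place of code of your own. Each camera call takes 0.05 s, during which the arm holds its last target. There are 200 camera calls.

## Working session

There is one attempt and no reset: what is moved stays moved. The work goes in short steps, Python scripts to look and compute and a shell command to move; the robot and the scene stay as the last step left them, time stands still between calls to the robot, and variables do not carry over. Pictures are saved under pics/ and viewed, about 8 in all and at most 12, crops included, and the job is handed in when it is done.

```bash
mkdir -p pics
cat > h.py <<'E'
import numpy as np, cv2
from workcell import get_obs, viewer, ctrl, masks_of
def cal(n):
    c=viewer.get_calibration(n); K=np.array([[c['fx'],0,c['cx']],[0,c['fy'],c['cy']],[0,0,1.]])
    return K,cv2.Rodrigues(np.array(c['rvec'],float))[0],np.array(c['tvec'],float)
def world(n,D):
    K,R,t=cal(n); v,u=np.mgrid[:480,:640]
    P=np.stack([(u-K[0,2])/K[0,0]*D,(v-K[1,2])/K[1,1]*D,D],-1)
    return (P-t)@R
def proj(n,P):
    K,R,t=cal(n); p=(np.atleast_2d(P)@R.T+t)@K.T; return p[:,:2]/p[:,2:]
E
python3 - <<'E'
from h import *
for n in ['scene','top']:
    I,D=viewer.get_image(n); cv2.imwrite(f'pics/{n}0.png',I[:,:,::-1]); W=world(n,D)
    for k in ['photometer','face_left','face_right','round_vial','square_cell','dropper_bottle','reagent_bottle','chuck_key']:
        for m in masks_of(n,k)[:2]:
            p=m['pixels']&(D>0)
            print(n,k,round(m['score'],2),np.round(m['location']),p.sum(),np.round(np.median(W[p],0)) if p.any() else '', np.round(np.percentile(W[p],[2,98],axis=0)).tolist() if p.any() else '')
print(get_obs())
E
```

```text
scene photometer 0.63 [374. 282.] 20575 [708.  46.  57.] [[550.0, -49.0, 9.0], [790.0, 174.0, 73.0]]
scene face_left 0.66 [364. 226.] 1257 [575. 104.  51.] [[542.0, 87.0, 19.0], [617.0, 136.0, 66.0]]
scene face_right 0.74 [310. 254.] 1506 [589.  -5.  51.] [[550.0, -23.0, 19.0], [626.0, 25.0, 65.0]]
scene square_cell 0.97 [275. 311.] 442 [ 668. -104.   33.] [[641.0, -113.0, -1.0], [674.0, -92.0, 61.0]]
scene square_cell 0.81 [307. 210.] 288 [495.  28.  33.] [[484.0, 20.0, 7.0], [501.0, 41.0, 61.0]]
scene dropper_bottle 0.84 [200. 255.] 1175 [ 528. -162.   55.] [[514.0, -180.0, 6.0], [538.0, -143.0, 117.0]]
scene dropper_bottle 0.56 [364. 222.] 1324 [575. 104.  51.] [[541.0, 87.0, 16.0], [618.0, 135.0, 66.0]]
scene reagent_bottle 0.62 [442. 178.] 2461 [576. 248.  85.] [[542.0, 233.0, 7.0], [591.0, 284.0, 126.0]]
scene chuck_key 0.75 [230. 326.] 554 [ 624. -166.    8.] [[601.0, -204.0, -1.0], [684.0, -145.0, 12.0]]
top photometer 0.77 [293. 194.] 13290 [671.  62.  55.] [[546.0, -48.0, 13.0], [778.0, 172.0, 75.0]]
top photometer 0.2 [269. 249.] 739 [566. 108.  54.] [[538.0, 88.0, 35.0], 
[... 966 characters left out ...]
[538.0, 88.0, 21.0], [616.0, 134.0, 82.0]]
{'t': 0.9, 'qpos': array([-1.28600129e+00,  4.23052505e-01,  1.62990198e+00,  1.10800582e-05,
        1.08860253e+00, -1.90107512e-02]), 'qvel': array([ 0.00042213,  0.00069663,  0.00034189, -0.00047993, -0.00033386,
        0.00068654]), 'joint_torque': array([ 4.97333676e-04, -5.44563031e+01, -2.74048126e+01,  6.45813555e-02,
        1.66346412e-02,  1.11544429e-05]), 'ee_pos': array([ 186.98830029, -596.35815504,  222.70395857]), 'orientation': array([ 2.53199263e+00, -1.85971255e+00,  5.38426346e-05]), 'ft_force': array([ 0.28178866, -0.05237587,  0.25530943]), 'moment': array([ 0.01026269, -0.01503512,  0.02328174]), 'width': 87.50111943841739}
```

Run:
```python
import cv2,numpy as np
a=cv2.imread('pics/scene0.png')[140:360,160:500];b=cv2.imread('pics/top0.png')[120:320,160:440]
b=cv2.resize(b,None,fx=2,fy=2);a=cv2.resize(a,None,fx=2,fy=2)
cv2.imwrite('pics/a.png',a);cv2.imwrite('pics/b.png',b)
```

```text
(no output)
```

View pics/a.png

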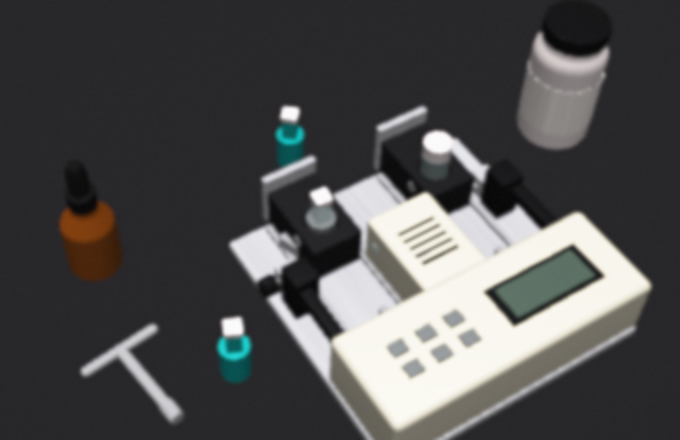

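View pics/b.png

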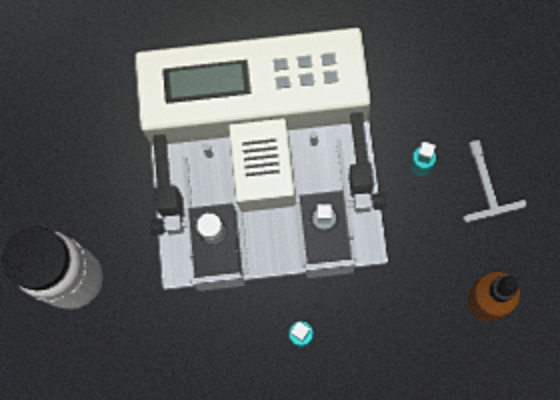

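Both views show the round white-capped vial in the left slide, at crop b (210,226), and the square cell in the right one at (323,214). The turquoise look-alikes are at (425,157) and (301,333). Next I locate the left plate precisely.

Run:
```python
from h import *
for n in ['scene','top']:
    I,D=viewer.get_image(n); W=world(n,D); C={}
    for k in ['face_left','face_right']:
        m=masks_of(n,k)[0]['pixels']&(D>0)
        p=W[m]; q=p[(p[:,2]>61)&(p[:,2]<72)&(p[:,0]<np.percentile(p[:,0],1)+18)]
        r=cv2.minAreaRect(q[:,:2].astype(np.float32)); C[k]=q.mean(0); print(n,k,len(q),np.round(q.mean(0),1),np.round(r[0],1),np.round(r[1],1),round(r[2],1))
    d=C['face_left']-C['face_right']; print('yaw',np.degrees(np.arctan2(-d[0],d[1])),np.linalg.norm(d))
o=get_obs(); R=cv2.Rodrigues(o['orientation'])[0]
yaw=np.arctan2(-d[0],d[1]); x=np.array([np.sin(yaw),-np.cos(yaw),0]);u=np.array([np.cos(yaw),np.sin(yaw),0])
f=C['face_left']; tgt=f-u*(3+10+45); tgt[2]=150
a=np.degrees(np.arctan2(x[1],x[0])-np.arctan2(R[1,0],R[0,0])); print('tgt',tgt,'world turn',a,'tool shift',R.T@(tgt-o['ee_pos'])/10)
```

```text
scene face_left 90 [543.8 107.6  64.4] [543.9 108.4] [ 7.2 45.3] 2.9
scene face_right 120 [551.    0.7  64.4] [550.7   0. ] [ 8.4 47.9] 5.2
yaw 3.8679728657789254 107.12426956359896
top face_left 84 [541.3 107.6  67. ] [541.6 107.6] [ 6.  45.9] 4.2
top face_right 86 [548.7  -1.1  66.8] [549.2  -1.4] [ 6.2 46.5] 3.9
yaw 3.938007022674339 108.92674013600407
tgt [483.40301454 103.57028231 150.        ] world turn -13.468586594908246 tool shift [-57.92140285 -49.22223056   7.26849485]
```

```bash
python3 -m inch '[{"tx":-2,"ty":-1.7,"jaw":0},{"tx":-3.6,"ty":-3.1,"jaw":0},{"tx":-3.6,"ty":-3.1,"jaw":0},{"tx":-3.6,"ty":-3.1,"jaw":0},{"tx":-3.6,"ty":-3.1,"jaw":0},{"tx":-3.6,"ty":-3.1,"jaw":0},{"tx":-3.6,"ty":-3.1,"jaw":0},{"tx":-3.6,"ty":-3.1,"jaw":0},{"tx":-3.6,"ty":-3.1,"jaw":0},{"tx":-3.6,"ty":-3.1,"jaw":0},{"tx":-3.6,"ty":-3.1,"jaw":0},{"tx":-3.6,"ty":-3.1,"jaw":0}]'
python3 -m inch '[{"tx":-3.6,"ty":-3.1,"jaw":0},{"tx":-3.6,"ty":-3.1,"jaw":0},{"tx":-3.6,"ty":-3.1,"jaw":0},{"tx":-3.6,"ty":-3.1,"jaw":0},{"tx":-1.9,"ty":-1,"jaw":0},{"az":6.8,"tz":2,"jaw":0},{"az":6.7,"tz":2,"jaw":0},{"jaw":0}]'
```

```text
$[0]: bad value
$[0]: bad value
```

```bash
python3 -m inch '[{"tx":-2,"ty":-1.7,"tz":0,"ax":0,"ay":0,"az":0,"jaw":0}]'
```

```text
t: 1.32
ee_pos: [196.9, -573.1, 222.6]
orientation: [2.53, -1.861, 0.001]
ft_force: [0.6, 0.3, 0.2]
width: 80.8
```

```bash
python3 -m inch '[{"tx":-3.6,"ty":-3.1,"tz":0,"ax":0,"ay":0,"az":0,"jaw":0},{"tx":-3.6,"ty":-3.1,"tz":0,"ax":0,"ay":0,"az":0,"jaw":0},{"tx":-3.6,"ty":-3.1,"tz":0,"ax":0,"ay":0,"az":0,"jaw":0},{"tx":-3.6,"ty":-3.1,"tz":0,"ax":0,"ay":0,"az":0,"jaw":0},{"tx":-3.6,"ty":-3.1,"tz":0,"ax":0,"ay":0,"az":0,"jaw":0},{"tx":-3.6,"ty":-3.1,"tz":0,"ax":0,"ay":0,"az":0,"jaw":0},{"tx":-3.6,"ty":-3.1,"tz":0,"ax":0,"ay":0,"az":0,"jaw":0},{"tx":-3.6,"ty":-3.1,"tz":0,"ax":0,"ay":0,"az":0,"jaw":0},{"tx":-3.6,"ty":-3.1,"tz":0,"ax":0,"ay":0,"az":0,"jaw":0},{"tx":-3.6,"ty":-3.1,"tz":0,"ax":0,"ay":0,"az":0,"jaw":0},{"tx":-3.6,"ty":-3.1,"tz":0,"ax":0,"ay":0,"az":0,"jaw":0}]'
python3 -m inch '[{"tx":-3.6,"ty":-3.1,"tz":0,"ax":0,"ay":0,"az":0,"jaw":0},{"tx":-3.6,"ty":-3.1,"tz":0,"ax":0,"ay":0,"az":0,"jaw":0},{"tx":-3.6,"ty":-3.1,"tz":0,"ax":0,"ay":0,"az":0,"jaw":0},{"tx":-3.6,"ty":-3.1,"tz":0,"ax":0,"ay":0,"az":0,"jaw":0},{"tx":-1.9,"ty":-1,"tz":0,"ax":0,"ay":0,"az":0,"jaw":0},{"tx":0,"ty":0,"tz":2,"ax":0,"ay":0,"az":6.8,"jaw":0},{"tx":0,"ty":0,"tz":2,"ax":0,"ay":0,"az":6.7,"jaw":0},{"tx":0,"ty":0,"tz":0,"ax":0,"ay":0,"az":0,"jaw":0}]'
```

```text
t: 2.7
ee_pos: [404.8, -90.9, 223.0]
orientation: [-2.532, 1.86, -0.001]
ft_force: [-0.2, -0.8, -0.1]
width: 0.3
t: 3.7
ee_pos: [482.2, 103.2, 181.6]
orientation: [2.296, -2.141, -0.003]
ft_force: [-0.7, -0.2, -0.3]
width: 0.4
```

```bash
python3 -m inch '[{"tx":0,"ty":0,"tz":4,"ax":0,"ay":0,"az":0,"jaw":0},{"tx":0,"ty":0,"tz":4,"ax":0,"ay":0,"az":0,"jaw":0},{"tx":0,"ty":0,"tz":4,"ax":0,"ay":0,"az":0,"jaw":0},{"tx":0,"ty":0,"tz":2,"ax":0,"ay":0,"az":0,"jaw":0},{"tx":0,"ty":0,"tz":1,"ax":0,"ay":0,"az":0,"jaw":0},{"tx":0,"ty":0,"tz":0,"ax":0,"ay":0,"az":0,"jaw":0}]'
python3 - <<'E'
from h import *
L=[]
for n,(r,c) in {'scene':(110,230),'top':(170,190)}.items():
    I,D=viewer.get_image(n); L.append(cv2.resize(I[r:r+150,c:c+200,::-1],None,fx=2,fy=2,interpolation=cv2.INTER_CUBIC))
cv2.imwrite('pics/c.png',np.hstack(L)); print(get_obs()['ee_pos'])
E
```

```text
t: 4.45
ee_pos: [483.6, 103.3, 32.9]
orientation: [-2.297, 2.143, -0.0]
ft_force: [0.4, 0.5, -0.2]
width: 0.4
[484.09482689 103.43936542  33.63899936]
```

View pics/c.png

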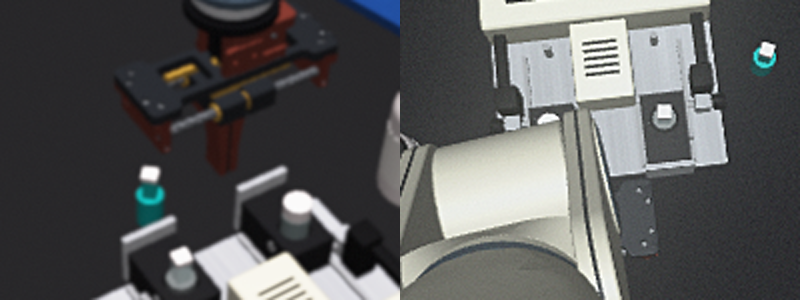

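The picture shows the closed fingers about 40 mm in front of the left plate, in line with it, with the body clear of everything. Starting the push.

```bash
python3 -m inch '[{"tx":0,"ty":-1.5,"tz":0.2,"ax":0,"ay":0,"az":0,"jaw":0},{"tx":0,"ty":-1.3,"tz":0.1,"ax":0,"ay":0,"az":0,"jaw":0},{"tx":0,"ty":-0.7,"tz":0,"ax":0,"ay":0,"az":0,"jaw":0},{"tx":0,"ty":-0.4,"tz":0,"ax":0,"ay":0,"az":0,"jaw":0},{"tx":0,"ty":-0.4,"tz":0,"ax":0,"ay":0,"az":0,"jaw":0},{"tx":0,"ty":-0.3,"tz":0,"ax":0,"ay":0,"az":0,"jaw":0},{"tx":0,"ty":0,"tz":0,"ax":0,"ay":0,"az":0,"jaw":0}]'
```

```text
t: 5.42
ee_pos: [528.4, 106.3, 29.5]
orientation: [2.295, -2.144, -0.001]
ft_force: [-3.0, -0.2, 0.7]
width: 0.7
```

```bash
python3 -m inch '[{"tx":0,"ty":-0.4,"tz":0,"ax":0,"ay":0,"az":0,"jaw":0},{"tx":0,"ty":-0.6,"tz":0,"ax":0,"ay":0,"az":0,"jaw":0},{"tx":0,"ty":-0.6,"tz":0,"ax":0,"ay":0,"az":0,"jaw":0},{"tx":0,"ty":-0.6,"tz":0,"ax":0,"ay":0,"az":0,"jaw":0},{"tx":0,"ty":-0.6,"tz":0,"ax":0,"ay":0,"az":0,"jaw":0},{"tx":0,"ty":-0.6,"tz":0,"ax":0,"ay":0,"az":0,"jaw":0},{"tx":0,"ty":-0.6,"tz":0,"ax":0,"ay":0,"az":0,"jaw":0},{"tx":0,"ty":-0.6,"tz":0,"ax":0,"ay":0,"az":0,"jaw":0},{"tx":0,"ty":-0.4,"tz":0,"ax":0,"ay":0,"az":0,"jaw":0},{"tx":0,"ty":-0.4,"tz":0,"ax":0,"ay":0,"az":0,"jaw":0},{"tx":0,"ty":0,"tz":0,"ax":0,"ay":0,"az":0,"jaw":0}]'
```

```text
t: 6.8
ee_pos: [581.8, 110.1, 29.3]
orientation: [2.294, -2.143, -0.003]
ft_force: [-7.9, 0.0, 4.9]
width: 0.2
```

```bash
python3 -m inch '[{"tx":0,"ty":-0.3,"tz":0,"ax":0,"ay":0,"az":0,"jaw":0},{"tx":0,"ty":-0.3,"tz":0,"ax":0,"ay":0,"az":0,"jaw":0},{"tx":0,"ty":0,"tz":0,"ax":0,"ay":0,"az":0,"jaw":0}]'
```

```text
t: 7.18
ee_pos: [586.2, 110.3, 29.2]
orientation: [2.292, -2.141, -0.006]
ft_force: [-12.4, -0.3, 6.6]
width: 0.7
```

```bash
python3 -m inch '[{"tx":0,"ty":-0.2,"tz":0,"ax":0,"ay":0,"az":0,"jaw":0},{"tx":0,"ty":0,"tz":0,"ax":0,"ay":0,"az":0,"jaw":0}]'
```

```text
t: 7.42
ee_pos: [586.1, 110.3, 29.1]
orientation: [2.29, -2.139, -0.01]
ft_force: [-18.0, -0.3, 12.9]
width: 0.4
```

The TCP no longer advances while the force rises to 18 N, and it has travelled about 59 mm, so the slide is on the stop. Releasing straight back.

```bash
python3 -m inch '[{"tx":0,"ty":0.6,"tz":0,"ax":0,"ay":0,"az":0,"jaw":0},{"tx":0,"ty":1.2,"tz":0,"ax":0,"ay":0,"az":0,"jaw":0},{"tx":0,"ty":2.0,"tz":0,"ax":0,"ay":0,"az":0,"jaw":0},{"tx":0,"ty":2.5,"tz":0,"ax":0,"ay":0,"az":0,"jaw":0},{"tx":0,"ty":2.5,"tz":0,"ax":0,"ay":0,"az":0,"jaw":0},{"tx":0,"ty":1,"tz":0,"ax":0,"ay":0,"az":0,"jaw":0},{"tx":0,"ty":0,"tz":-3,"ax":0,"ay":0,"az":0,"jaw":0},{"tx":0,"ty":0,"tz":-5,"ax":0,"ay":0,"az":0,"jaw":0},{"tx":0,"ty":0,"tz":-5,"ax":0,"ay":0,"az":0,"jaw":0},{"tx":0,"ty":0,"tz":-5,"ax":0,"ay":0,"az":0,"jaw":0},{"tx":0,"ty":0,"tz":0,"ax":0,"ay":0,"az":0,"jaw":0}]'
python3 -m inch '[{"tx":4,"ty":2,"tz":0,"ax":0,"ay":0,"az":0,"jaw":0},{"tx":5,"ty":2,"tz":0,"ax":0,"ay":0,"az":0,"jaw":0},{"tx":5,"ty":1,"tz":0,"ax":0,"ay":0,"az":0,"jaw":0},{"tx":5,"ty":1,"tz":0,"ax":0,"ay":0,"az":0,"jaw":0},{"tx":5,"ty":0,"tz":0,"ax":0,"ay":0,"az":0,"jaw":0},{"tx":5,"ty":0,"tz":0,"ax":0,"ay":0,"az":0,"jaw":0},{"tx":3,"ty":0,"tz":0,"ax":0,"ay":0,"az":0,"jaw":0},{"tx":0,"ty":0,"tz":0,"ax":0,"ay":0,"az":0,"jaw":0}]'
python3 - <<'E'
from h import *
L=[]
for n,(r,c) in {'scene':(140,230),'top':(120,190)}.items():
    I,D=viewer.get_image(n); W=world(n,D); L.append(cv2.resize(I[r:r+200,c:c+200,::-1],None,fx=2,fy=2,interpolation=cv2.INTER_CUBIC))
    for k in ['face_left','face_right']:
        ms=masks_of(n,k)
        if not ms: continue
        p=W[ms[0]['pixels']&(D>0)]; q=p[(p[:,2]>61)&(p[:,2]<72)]; q=q[q[:,0]<np.percentile(q[:,0],2)+9] if len(q) else q
        print(n,k,len(q),np.round(q.mean(0),1))
    for k in ['round_vial','square_cell','dropper_bottle','reagent_bottle','chuck_key']:
        for m in masks_of(n,k)[:3]:
            p=W[m['pixels']&(D>0)]; print(n,k,round(m['score'],2),np.round(np.median(p,0)))
cv2.imwrite('pics/d.png',np.hstack(L)); print(get_obs()['ee_pos'],get_obs()['ft_force'])
E
```

```text
t: 8.8
ee_pos: [497.1, 104.6, 214.1]
orientation: [-2.29, 2.139, -0.01]
ft_force: [0.1, 0.8, -0.3]
width: 0.6
t: 9.8
ee_pos: [455.3, -221.1, 208.6]
orientation: [2.292, -2.148, -0.0]
ft_force: [0.5, -0.1, -0.1]
width: 0.3
scene face_left 87 [581.1 110.8  64.5]
scene face_right 113 [5.511e+02 3.000e-01 6.450e+01]
scene round_vial 0.73 [633. 112.  74.]
scene square_cell 0.88 [495.  29.  33.]
scene square_cell 0.71 [ 667. -104.   32.]
scene square_cell 0.58 [604.   1.  66.]
scene dropper_bottle 0.85 [ 528. -162.   54.]
scene reagent_bottle 0.73 [576. 248.  86.]
scene reagent_bottle 0.24 [608. 111.  51.]
scene chuck_key 0.79 [ 628. -166.    8.]
scene chuck_key 0.22 [633. 112.  75.]
top face_left 88 [578.5 110.   66.5]
top face_right 83 [ 5.488e+02 -5.000e-01  6.680e+01]
top round_vial 0.66 [624. 114.  82.]
top round_vial 0.31 [ 618. -168.   10.]
top square_cell 0.7 [595.   2.  61.]
top square_cell 0.68 [ 656. -100.   37.]
top square_cell 0.65 [486.  29.  59.]
top dropper_bottle 0.93 [ 510. -154.   61.]
top reagent_bottle 0.65 [552. 250. 124.]
top reagent_bottle 0.59 [624. 113.  82.]
top reagent_bottle 0.42 [605. 110.  54.]
top chuck_key 0.52 [ 621. -168.    9.]
top chuck_key 0.39 [576.  -1.  53.]
[ 455.19638467 -219.33319999  209.70986496] [ 0.39236044 -0.84839386  0.5266258 ]
```

View pics/d.png

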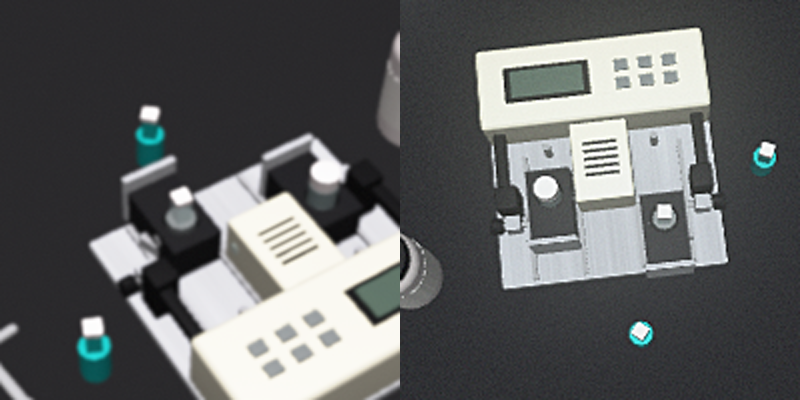

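The left plate now sits 37.4 mm in from where it started, in both views, so it is latched. The vial stands upright in its pocket and nothing else has moved.

```bash
python3 -c "
from workcell import ctrl; print(ctrl.close_job())"
```

```text
the job is handed in; nothing more can be done
None
```

The photometer is set to read the round vial, and the job is handed in at about 10 s on the robot's clock.

- **Slide:** The round vial was in the left slide. I pushed its front plate with the closed fingertips until the TCP stopped advancing. The force rose to 18 N after about 59 mm of travel, which I took as contact with the stop pin.
- **Release:** I backed straight off, lifted the arm and moved it aside.
- **Last checks:** The scene and top cameras both put the left plate 37–38 mm in from its start, which matches the 38 mm latch position. The vial is upright in its pocket, the right slide is still out, and the listed bystanders and both turquoise look-alikes have not moved. The arm is clear with no contact force.

No check failed. The two cameras differ by 2–3 mm in absolute x, about what the calibration allows. During the hard push the wrist also read an upward force of up to 13 N, which I put down to friction on the plate; it was gone after release.

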